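# Gauge the amber vial with the bench caliper

### The arm

A 6-joint arm with a two-finger parallel gripper is mounted at the origin on a cart in front of the work surface, level with it; the furniture and walls round the work are solid. World frame = base frame: x ahead of the robot, y to its left, z up, the work surface at z = 0. Lengths are in mm, angles in rad, forces in N, time in s.
With the tool pointing down it reaches from about 350 to 775 mm from the base axis. Payload 7.3 kg.
Tool frame: the origin (TCP) lies midway between the tips of the shut fingers; the grasp point (between the pads) lies 19 mm behind it; z points along the fingers, y is the line along which they close (so a half turn about z gives the same grasp; the last joint's range is limited). The gripper opens to 92 mm and grips with 3 to 60 N. Pads are 19 mm wide; open, the fingers measure 130 mm over their backs; the gripper's body (75 mm by 190 mm) begins 47 mm behind the grasp point.
Start: joints at [0.979, 0.342, 1.524, -0, 1.275, -0.146], TCP at [226.358, 473.716, 226.741] pointing down, gripper open.
Joint ranges: [-2.53, 2.53], [-0.77, 2.02], [0.04, 2.7], [-1, 4.14], [0.28, 2.66], [-3.11, 3.11]. Speed limits (rad/s): [2.57, 2.57, 3.14, 3.14, 3.14, 3.14].

### API

Orientations are given as [roll, pitch, yaw] about the fixed x, y, z axes, in that order (R = Rz(yaw) Ry(pitch) Rx(roll)).
In Python, from plant import * gives the robot as it stands.
- The arm moves only by the tool step_arm, never from a script. Its argument "deltas" is one flat list of numbers, 5 for each row, row after row: the shift along the world's x, y, z in mm, then the turn about the world's z in degrees, then the finger opening in mm, from 0 to 91.8. In form: [tx, ty, tz, turn, gripper, tx, ty, tz, turn, gripper, ...]. A call has exactly 10 rows; each row shifts and turns the commanded pose from where the row before left it; what a row does not reach is not made up. A row lasts 1/8 s, in which the tool goes at most 62.5 mm and 10.7 degrees, less where a joint would pass 70% of its speed; a pose out of reach is approached as far as the arm can. A call is refused whole if a number of a shift passes 62.5 or a number of a turn 10.7, either way. A call with a gripper value outside its range is refused whole. The fingers move at their own pace and stop on an object; the grip force is fixed at half the most. Time passes only in rows, so rows that do not move let the fingers close, or fill a call up. It gives the time, the measured TCP pose, the force, the opening and the grip force at its end, in the units of the state.
- get_obs(): the state, without advancing time (a new reading comes with each control period).
- capture(name): name is "side" or "top" or "wrist"; returns the picture (420x560x3 uint8, red, green, blue); there is no depth.
- camera_params(name): a dict with "mtx" (3x3 intrinsics, pixels), "k1" (the pictures are not rectified: a ray, as slopes to the right and down, at radius r is drawn at 1 + k1 r^2 times it, then the intrinsics apply), "rvec" (rotation vector, rad) and "tvec" (3), from world to camera coordinates, as OpenCV has them. Camera axes: x right, y down, z forward; pixel columns grow to the right and rows downward; lengths in mm; the calibration is good to about 2 mm. A picture is of the moment at which its call begins: read the wrist's pose just before it. camera_params takes no time and is no camera call; for the wrist camera it gives the pose at the moment of the call.
- close_job(): hands the job in; it is judged then, once.
The state is a dict: "time": time; "joint_positions": joint angles; "dq": joint speeds; "tau": joint torques, N m; "tool_pos": TCP position; "tcp_rot": TCP orientation; "contact_force": force on the tool from outside, world axes, zero at the start; "moment": the same for the moment, N m; "grip_width": finger opening in mm; "finger_force": force on a finger pad.
Only numpy, scipy, OpenCV 4.12 (cv2) and the standard library are available. Lean on these libraries where they do the work, as an engineer would, in place of code of your own. Each camera call takes 0.05 s, during which the arm holds its last target. There are 200 camera calls.

### The job

Check the diameter of the amber vial: stand it upright on the plate of the bench caliper between its open jaws, then slide the moving jaw gently onto it by its orange sprung thumb rest until both jaws touch the vial and the spring just gives, without cocking the jaw. Then press the blue button right down to store the reading, and leave the vial standing between the closed jaws; leave the other vial, the beaker and the dish alone.

Things in the scene. Friction and masses are not known exactly. Their poses are not given: they have to be found in the camera images.
- amber_vial: the vial to be measured: brown body, black cap, 22 mm diameter, 52 mm tall, about 30 g, standing; origin at the centre of its underside, z up along it. Grip it round its upper half
- white_vial: bystander vial of the same size, white body, black cap; origin at the centre of its underside
- small_beaker: bystander, clear glass beaker, 56 mm diameter, 61 mm tall; origin at the centre of its underside
- dish: bystander, clear flat dish of beads, 57 mm diameter, 20 mm tall; origin at the centre of its underside
- caliper_frame: beam and fixed jaw of the caliper, clamped flat on a fixed dark steel plate (122 x 250 mm, top 8 mm above the worktop; x -77 to +45, y -201 to +49 mm). y runs along the beam towards the fixed jaw, both jaws point along -x to x = -58 mm, 17 to 24 mm above the worktop. Origin on the worktop under the beam's centre line, in the fixed jaw's face plane. Clamp blocks at y 27 and -181 mm, 34 mm high
- moving_jaw: slider with the moving jaw: black housing with display, 86 mm long along y behind its jaw face, 37 mm wide, top 29 mm above the worktop; axes as caliper_frame; origin on the worktop under the beam's centre line, in the moving jaw's face plane. Slides along the beam with 0.8 N of friction and stays where left
- fixed_jaw_face (a point): point on the plate's top (8 mm above the worktop) below the middle of the fixed jaw's face, 44 mm from the beam's centre line; axes as caliper_frame, the gap is on its -y side. A vial standing against the fixed jaw has its underside centre at (0, -11, 0) mm here; within 12 mm of x = 0 is well between the jaws
- moving_jaw_face (a point): middle of the moving jaw's face, 20.5 mm above the worktop; it faces +y, towards the fixed jaw
- jaw_reading (a joint): the caliper's reading, m: distance between the two jaw faces, 0 closed, 0.065 wide open; 0.022 when closed on the vial
- jaw_cocking (a joint): rad: how far the moving jaw is cocked (turned about the vertical) on the beam; 0 is square. The slider has some spring in it, 4 N m per rad: pushing hard, or off to one side of the thumb rest, cocks it
- thumb_rest (a point): middle of the rear (-y) face of the orange thumb rest, 30 mm above the worktop, 30.5 mm to the -x side of the beam's centre line, 55 mm behind the moving jaw's face. The rest is a block 14 mm along x, 10 mm along y, from 12 to 40 mm above the worktop (so 11 mm above the housing), free behind. Push it along +y to close the jaw; axes as caliper_frame
- thumb_spring (a joint): m: how far the thumb rest is pushed in against its spring relative to the slider, 0 at rest, 0.010 at the end stop. The spring starts to give at 1.5 N and takes 3.5 N at the end stop, so the slider moves along with the rest until the jaw meets something; then the rest gives
- button_top (a point): centre of the top of the blue button, 15 mm diameter, standing 8 mm above the slider's housing (36.5 mm above the worktop), 70 mm behind the moving jaw's face, 6 mm to the +x side of the beam's centre line; the top goes down with it
- store_button (a joint): m: how far the blue button is pressed, 0 up, 0.004 right down; takes 1 N to start and 3 N right down, springs back
There are look-alikes about, which are no part of the job. What is shaped like the amber_vial but red is not meant.

How it is judged:
By the outcome, as a careful person would: the job done as asked, in the order asked, and still so for the second after the job is handed in, with the robot touching nothing.
It also fails if it takes over 54 s, if anything falls off the work surface, if the arm or the gripper's body presses on something with over 40 N, if the wrist force passes 120 N, or if a joint passes its speed limit or range.

## Working session

There is one attempt and no reset: what is moved stays moved. The work goes in short steps, Python scripts to look and compute and a tool call to move; the robot and the scene stay as the last step left them, time stands still between calls to the robot, and variables do not carry over. Pictures are saved under pics/ and viewed, at most 10 in all, crops included, and the job is handed in when it is done.

Besides the shell and the picture viewer there is one more tool, called as name(argument=value, ...), one argument or row to a line, values as JSON. step_arm: Moves the arm, as the interface text tells. Its arguments: {"type":"object","properties":{"deltas":{"type":"array","items":{"type":"number"}}},"required":["deltas"]}

```bash
mkdir -p pics
cat > h.py <<'E'
from plant import *
import numpy as np, cv2
def ray(p,uv):
    K=np.array(p["mtx"],float);u=np.array([(uv[0]-K[0,2])/K[0,0],(uv[1]-K[1,2])/K[1,1]])
    r=u.copy()
    for _ in range(30): r=u/(1+p["k1"]*(r@r))
    R=cv2.Rodrigues(np.array(p["rvec"],float))[0];t=np.array(p["tvec"],float).ravel()
    return -R.T@t, R.T@np.array([r[0],r[1],1.])
def onz(p,uv,z):
    c,d=ray(p,uv);return c+d*(z-c[2])/d[2]
def proj(p,X):
    R=cv2.Rodrigues(np.array(p["rvec"],float))[0];c=R@np.array(X,float)+np.array(p["tvec"],float).ravel()
    s=c[:2]/c[2];s=s*(1+p["k1"]*(s@s));K=np.array(p["mtx"]);return np.array([K[0,0]*s[0]+K[0,2],K[1,1]*s[1]+K[1,2]])
def snap(n,f):
    p=camera_params(n);im=capture(n)[:,:,::-1].copy();cv2.imwrite("pics/"+f,im);return p,im
E
python3 - <<'E'
from h import *
p,a=snap("top","t0.png");q,b=snap("side","s0.png")
for x in(p,q): print(x["k1"],np.array(x["mtx"]).round(1).tolist(),ray(x,(280,210)))
o=get_obs();print(o)
E
```

```text
-0.12137671176293982 [[427.0, 0.0, 284.0], [0.0, 427.0, 211.8], [0.0, 0.0, 1.0]] (array([ 337.61159939,  -21.75667681, 1314.36208564]), array([ 0.1839397 ,  0.00186484, -0.98298962]))
-0.12257957738044965 [[484.2, 0.0, 287.7], [0.0, 484.2, 206.7], [0.0, 0.0, 1.0]] (array([  542.06929836, -1065.04417708,   598.91320571]), array([ 0.0059443 ,  0.88244037, -0.47070648]))
{'time': 0.1, 'joint_positions': array([ 9.79011078e-01,  3.42645987e-01,  1.52493817e+00,  1.15899896e-05,
        1.27540487e+00, -1.45966590e-01]), 'dq': array([ 0.00145798, -0.00185784, -0.00329777,  0.0006767 ,  0.00217097,
        0.00288127]), 'tau': array([ 1.54776197e-03, -4.32006419e+01, -2.44693744e+01,  7.19139352e-02,
        5.26839180e-02, -6.85971054e-05]), 'tool_pos': array([226.12920162, 473.39181092, 226.11230899]), 'tcp_rot': array([-3.14021274e+00, -2.14065897e-04,  2.69577046e+00]), 'contact_force': array([ 0.15790834, -0.69859845, -0.65575766]), 'moment': array([-0.00849993,  0.03893683,  0.01109134]), 'finger_force': 0.0, 'grip_width': 92.01346274929895}
```

View pics/t0.png

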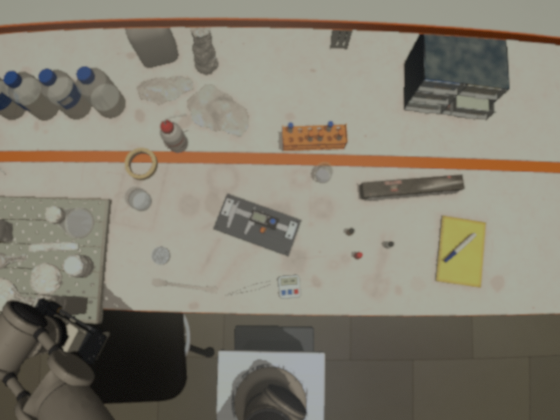

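View pics/s0.png

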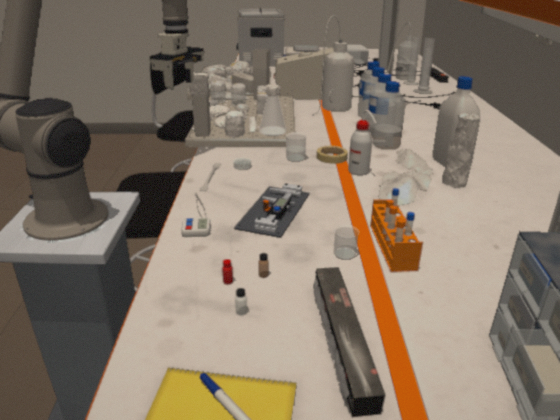

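Top: the three vial shapes are at (350,231), (388,243) and (358,255). Side: brown at (264,265), white at (241,300), red at (228,271). The brown one, top (350,231), fits the description, and the red and white ones don't. The caliper is near top (257,223). I'll confirm with an enlarged crop.

Run:
```python
from h import *
a=cv2.imread("pics/t0.png");b=cv2.imread("pics/s0.png")
c=cv2.resize(a[185:265,205:309],(780,600),interpolation=cv2.INTER_CUBIC)
cv2.imwrite("pics/c1.png",c)
d=cv2.resize(b[180:320,200:320],None,fx=4,fy=4,interpolation=cv2.INTER_CUBIC)
e=cv2.resize(a[221:265,340:400],None,fx=5,fy=5,interpolation=cv2.INTER_CUBIC)
w=np.zeros((560,480+300,3),np.uint8);w[:,:480]=d;w[:220,480:]=e;cv2.imwrite("pics/c2.png",w)
p=camera_params("top")
for uv in[(350,231),(388,243),(358,255)]:print(onz(p,uv,52).round(1))
for uv in[(321,173)]:print(onz(p,uv,61).round(1))
q=camera_params("side")
for uv in[(264,257),(241,292),(228,263)]:print(onz(q,uv,52).round(1))
```

```text
[ 514.1 -230.2   52. ]
[ 479.9 -344.9   52. ]
[ 442.6 -253.7   52. ]
[ 689.2 -141.8   61. ]
[ 516.3 -243.1   52. ]
[ 477.6 -358.7   52. ]
[ 445.3 -265.8   52. ]
```

View pics/c1.png

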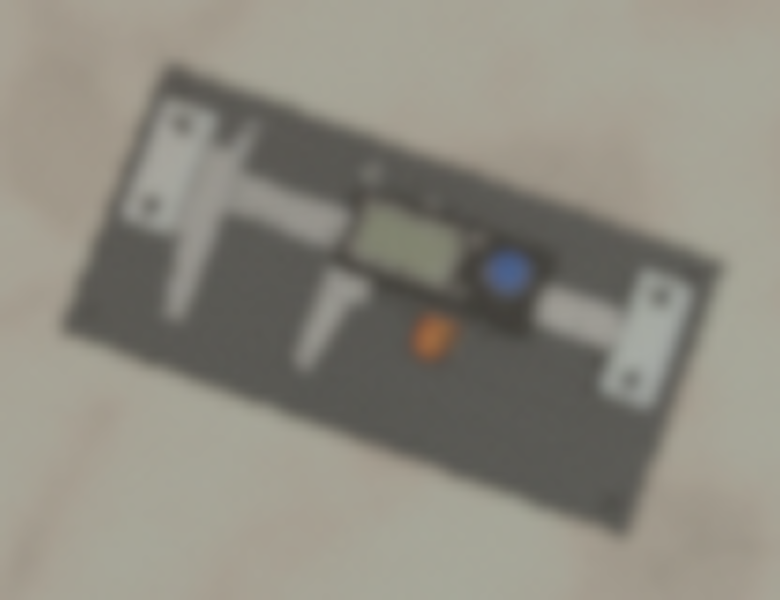

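View pics/c2.png

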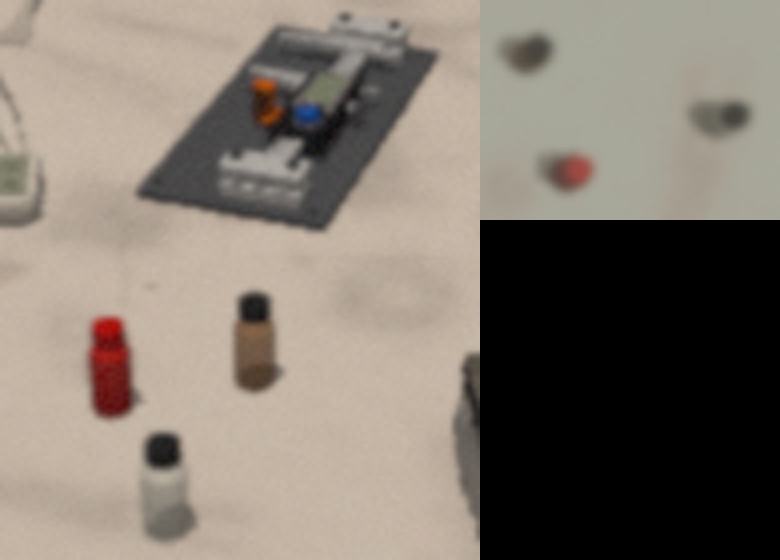

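The brown vial with the black cap, at crop (254,340) in the side view and top (351,231), is the amber one. The caliper plate corners in the top view are about (227,194), (301,220), (289,256) and (214,229), with the jaws to the lower left. Next I'll fit the plate.

```bash
cat >> h.py <<'E'
def fit(L,W): # rigid 2D: W = R L + t
    L=np.array(L,float);W=np.array(W,float)[:,:2];l=L-L.mean(0);w=W-W.mean(0)
    th=np.arctan2((l[:,0]*w[:,1]-l[:,1]*w[:,0]).sum(),(l*w).sum())
    R=np.array([[np.cos(th),-np.sin(th)],[np.sin(th),np.cos(th)]]);t=W.mean(0)-R@L.mean(0)
    return th,R,t,(L@R.T+t-W)
E
python3 - <<'E'
from h import *
p=camera_params("top");q=camera_params("side")
f=lambda x,y:(205+(x+.5)/7.5-.5,185+(y+.5)/7.5-.5)
L=[(45,49),(45,-201),(-77,-201),(-77,49)]
W=[onz(p,f(*c),8) for c in[(168,66),(722,262),(628,535),(64,330)]]
th,R,t,e=fit(L,W);print("top",th,t,e.round(1).tolist())
g=lambda x,y:(200+(x+.5)/4-.5,180+(y+.5)/4-.5)
W=[onz(q,g(*c),8) for c in[(438,52),(325,229),(138,194),(278,26)]]
th2,R2,t2,e=fit(L,W);print("side",th2,t2,e.round(1).tolist())
print("jaw from orange/btn", [(R.T@(onz(p,f(*c),z)[:2]-t)).round(1) for c,z in[((432,338),35),((508,270),36)]])
print("vial",onz(p,(340+(538-480)/5-.4,221+48/5-.4),50),onz(q,g(254,300),52))
print("yaw tool deg",np.degrees(get_obs()["tcp_rot"]))
w=camera_params("wrist");print(ray(w,(280,210)),w["mtx"])
E
```

```text
top -0.3255165007118659 [575.59021629 117.56385703] [[2.1, 1.4], [0.5, -2.8], [-1.5, -0.8], [-1.1, 2.1]]
side -0.3242402929568272 [574.22620889 114.53954116] [[1.7, -0.7], [1.4, 1.0], [-1.3, 1.1], [-1.7, -1.5]]
jaw from orange/btn [array([-30., -99.]), array([   6.4, -118.4])]
vial [ 516.90097646 -234.20862815   50.        ] [ 514.2881289  -234.37655545   52.        ]
yaw tool deg [-1.79920937e+02 -1.22650724e-02  1.54456270e+02]
(array([157.94288082, 505.29081253, 383.30299144]), array([ 0.26868113, -0.11360381, -0.95670796])) [[297.85413077   0.         275.8834277 ]
 [  0.         297.85413077 205.8462853 ]
 [  0.           0.           1.        ]]
```

step_arm(
  deltas=[32,-39,3,-8.3,60,32,-39,3,-8.3,60,32,-39,3,-8.3,60,32,-39,3,-8.3,60,32,-39,3,-8.3,60,32,-39,3,-8.3,60,32,-39,3,-8.3,60,32,-39,3,-8.3,60,32,-39,3,-8.3,60,32,-39,3,-8.4,60],
)

```text
time: 1.35
tool_pos: [547.1, 82.3, 256.5]
tcp_rot: [-3.141, 0.0, 1.24]
contact_force: [1.1, 1.6, -0.0]
grip_width: 60.2
finger_force: 0.0
```

Run:
```python
from h import *
o=get_obs();print(o["time"],o["tool_pos"],np.degrees(o["tcp_rot"]),o["joint_positions"],o["dq"].round(3))
p,a=snap("wrist","w1.png");import pickle;pickle.dump(p,open("w1.pkl","wb"))
```

```text
1.35 [547.06007949  82.27295926 256.48082829] [-1.79964429e+02  6.76349670e-03  7.10705818e+01] [1.06710780e-02 3.73805942e-01 1.39311816e+00 9.82785523e-05
 1.37529311e+00 3.41032666e-01] [-0.6    0.352 -0.589  0.001  0.231  0.565]
```

View pics/w1.png

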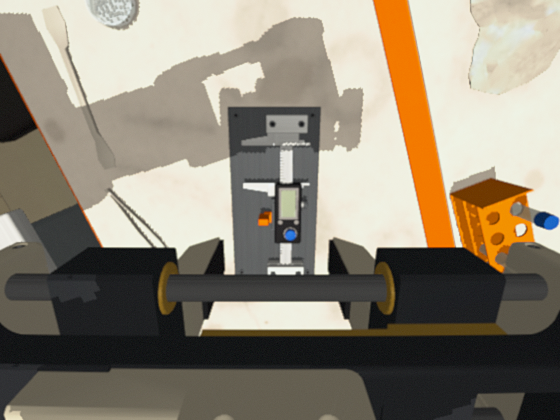

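The wrist view shows the caliper upright at columns 229–320. The fixed jaw is at row ~143, the moving jaw at ~187, the orange rest at (264,217) and the button at (290,235). I'll take a settled shot and measure.

Run:
```python
from h import *
import pickle
p,a=snap("wrist","w2.png");p,a=snap("wrist","w2.png")
pickle.dump(p,open("w2.pkl","wb"));print(get_obs()["tool_pos"],get_obs()["dq"].round(3))
h=cv2.cvtColor(a,cv2.COLOR_BGR2HSV);sub=np.zeros(a.shape[:2],bool);sub[95:275,215:335]=1
def cen(m):
    n,l,s,c=cv2.connectedComponentsWithStats(m.astype(np.uint8));i=1+s[1:,4].argmax();return c[i],s[i].tolist()
bl=cen(sub&(h[...,0]>95)&(h[...,0]<125)&(h[...,1]>120)&(h[...,2]>100));orr=cen(sub&(h[...,0]<20)&(h[...,1]>150))
print(bl,orr,onz(p,bl[0],36.5))
pl=cv2.morphologyEx((sub&(h[...,2]<110)).astype(np.uint8),cv2.MORPH_OPEN,np.ones((3,3)))
print([ (r,np.flatnonzero(pl[r])[[0,-1]].tolist()) for r in range(105,262,15) if pl[r].any()])
cv2.imwrite("pics/w2c.png",cv2.resize(a[95:275,205:345],None,fx=3.3,fy=3.3,interpolation=cv2.INTER_CUBIC))
```

```text
[547.15353527  81.80641172 255.829989  ] [ 0.049 -0.025  0.039  0.014  0.005 -0.012]
(array([288.40425532, 233.76595745]), [284, 228, 10, 12, 94]) (array([262.88888889, 217.23976608]), [256, 210, 14, 15, 171]) [540.32995537   4.40330658  36.5       ]
[(105, [226, 317]), (120, [226, 317]), (135, [227, 317]), (150, [227, 316]), (165, [229, 315]), (180, [230, 314]), (195, [231, 314]), (210, [231, 313]), (225, [232, 312]), (240, [215, 334]), (255, [215, 334])]
```

View pics/w2c.png

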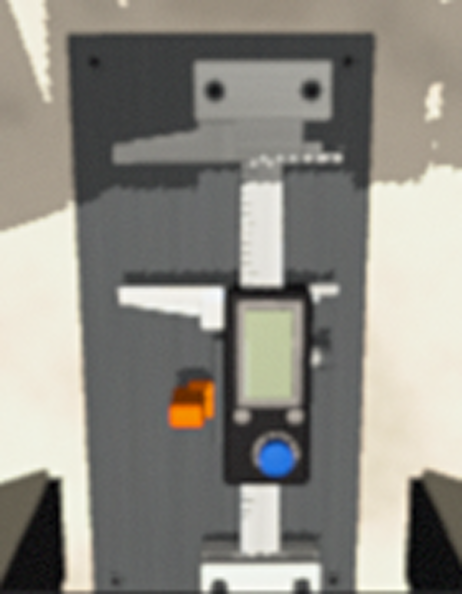

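The crop shows plate corners at (69,35) and (374,35), fixed jaw tip at (113,163), moving jaw tip at (120,288) and button at (275,457). I'll solve for the pose and the reading.

Run:
```python
from h import *
import pickle
from scipy.optimize import least_squares
p=pickle.load(open("w2.pkl","rb"))
f=lambda x,y:((x+.5)/3.3-.5+205,(y+.5)/3.3-.5+95)
# (pixel, z, local x, local y, coefficient of g)
D=[((374,35),8,45,49,0),((69,35),8,-77,49,0),((113,163),24,-58,0,0),((120,288),24,-58,0,1),((275,457),36.5,6,-70,1)]
W=[onz(p,f(*d[0]),d[1])[:2] for d in D]
def res(v):
    th,tx,ty,g=v;c,s=np.cos(th),np.sin(th)
    return np.concatenate([[c*x-s*(y-k*g)+tx-w[0],s*x+c*(y-k*g)+ty-w[1]] for (_,_,x,y,k),w in zip(D,W)])
r=least_squares(res,[-.325,575,116,48]);print(r.x,r.fun.round(1).reshape(-1,2).tolist())
th,tx,ty,g=r.x;R=np.array([[np.cos(th),-np.sin(th)],[np.sin(th),np.cos(th)]])
for n,l in dict(fix=(-44,0),vial=(-44,-11),rest=(-30.5,-g-55),restfin=(-30.5,-22-55),btn=(6,-22-70)).items(): print(n,(R@l+[tx,ty]).round(1))
print(np.degrees(th))
```

```text
[-3.32064181e-01  5.73051086e+02  1.17760387e+02  4.79078986e+01] [[1.3, -0.0], [-1.1, 0.6], [0.0, -0.7], [-0.4, 1.2], [0.2, -1.1]]
fix [531.5 132.1]
vial [527.9 121.7]
rest [510.7  30.4]
restfin [519.1  54.9]
btn [548.7  28.8]
-19.025876115203477
```

step_arm(
  deltas=[-3.3,-36.5,-7,0,60,-3.3,-36.5,-7,0,60,-3.3,-36.5,-7,0,60,-3.3,-36.5,-7,0,60,-3.3,-36.5,-7,0,60,-3.3,-36.5,-7,0,60,-3.3,-36.5,-7,0,60,-3.3,-36.5,-7,0,60,0,0,0,0,60,0,0,0,0,60],
)

```text
time: 2.75
tool_pos: [519.9, -206.9, 200.7]
tcp_rot: [-3.141, -0.001, 1.247]
contact_force: [-0.4, -0.2, -0.4]
grip_width: 60.1
finger_force: 0.0
```

Run:
```python
from h import *
import pickle
p,a=snap("wrist","w3.png");pickle.dump(p,open("w3.pkl","wb"));o=get_obs();print(o["tool_pos"],np.degrees(o["tcp_rot"]),o["contact_force"])
print("expected",proj(p,(515.5,-234.3,0)),proj(p,(515.5,-234.3,52)))
u,v=proj(p,(515.5,-234.3,30)).astype(int);x0,y0=max(u-70,0),max(v-70,0);print(x0,y0)
cv2.imwrite("pics/w3c.png",cv2.resize(a[y0:y0+140,x0:x0+140],None,fx=4,fy=4,interpolation=cv2.INTER_CUBIC))
```

```text
[ 520.02994248 -206.74449097  200.86996113] [-1.79988691e+02 -3.10286692e-02  7.14577262e+01] [ 0.5057279   1.20602928 -0.44927075]
expected [279.96560126 204.6857775 ] [280.56952135 217.80893769]
210 141
```

View pics/w3c.png

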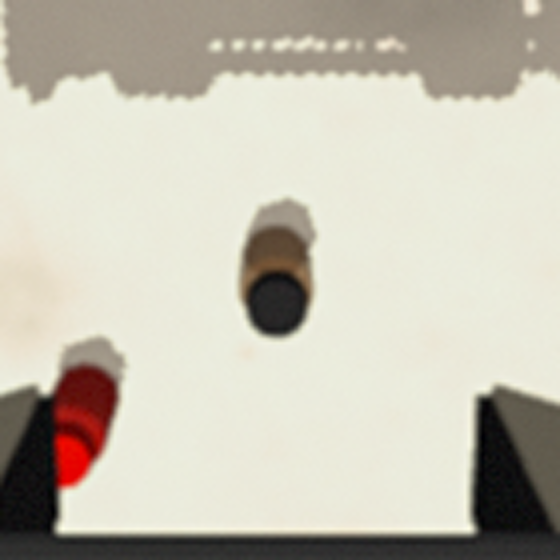

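The cap is at crop (276,303), about 2 px from where I expected, so the vial is at about (514,-232). The fingers are clear of the red one. Descending.

step_arm(
  deltas=[-3,-12.8,-10,0,60,-2.9,-12.8,-10,0,60,0,0,-26,0,60,0,0,-26,0,60,0,0,-26,0,60,0,0,-26,0,60,0,0,-26,0,60,0,0,-26,0,60,0,0,-4,0,60,0,0,0,0,60],
)

```text
time: 4.05
tool_pos: [514.0, -234.3, 20.8]
tcp_rot: [-3.142, -0.0, 1.245]
contact_force: [0.0, 0.6, -0.9]
grip_width: 59.9
finger_force: 0.0
```

Run:
```python
from h import *
p,a=snap("wrist","w4.png");o=get_obs();print(o["tool_pos"],np.degrees(o["tcp_rot"]),o["contact_force"])
print(proj(p,(514.1,-232.3,52)),proj(p,o["tool_pos"]),[proj(p,o["tool_pos"]+[dx,0,31]).round() for dx in(-20,20)])
cv2.imwrite("pics/w4c.png",cv2.resize(a[140:330,150:410],None,fx=3,fy=3))
```

```text
[ 514.4173486  -234.3833787    21.36586122] [1.79935521e+02 1.63043235e-02 7.13503113e+01] [ 0.18947639 -0.62355595  0.6894185 ]
[275.48274283 278.89248287] [277.24159435 254.48367311] [array([238., 295.]), array([318., 271.])]
```

View pics/w4c.png

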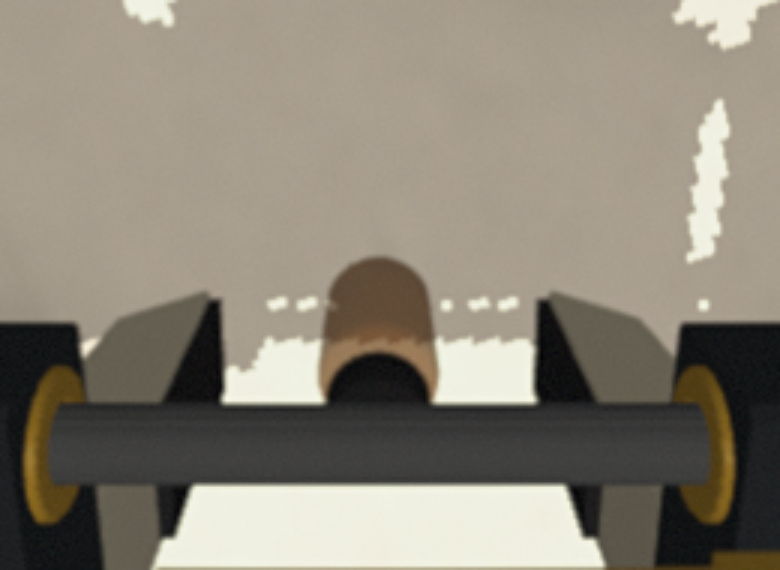

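The vial stands between the open fingers, at crop (377,300). Closing.

step_arm(
  deltas=[0,0,0,0,10,0,0,0,0,10,0,0,0,0,10,0,0,0,0,10,0,0,0,0,10,0,0,0,0,10,0,0,0,0,10,0,0,0,0,10,0,0,0,0,10,0,0,0,0,10],
)

```text
time: 5.35
tool_pos: [514.1, -233.9, 20.8]
tcp_rot: [3.141, 0.0, 1.245]
contact_force: [-0.5, 0.3, 2.7]
grip_width: 21.3
finger_force: 30.0
```

Run:
```python
from h import *
p,a=snap("wrist","w5.png");o=get_obs();print(o["tool_pos"],np.degrees(o["tcp_rot"]),o["finger_force"],o["grip_width"])
print(ray(p,(275,226)))
th=np.radians(-18.8);yc=np.array([-np.sin(th),np.cos(th)]);xc=np.array([np.cos(th),np.sin(th)])
g=cv2.cvtColor(a,cv2.COLOR_BGR2HSV)[...,1]
col=[int(np.median(a[r,270:281].astype(int)@[-1,0,1])) for r in range(205,275)];print(col)
for r in (224,225,226,227): 
    X=onz(p,(275.5,r),0)[:2]-yc*11-o["tool_pos"][:2];print(r,"rel centre along xc,yc",X@xc,X@yc)
for r in (272,273,274,275): print(r,(onz(p,(275.5,r),0)[:2]-o["tool_pos"][:2])@yc)
```

```text
[ 514.11265151 -233.90576392   20.84326434] [1.79986486e+02 2.32140238e-03 7.13568447e+01] 30.000507831573486 21.917921157980608
(array([ 537.51597912, -163.3887446 ,  178.00266958]), array([-0.11226796, -0.32344189, -0.94200273]))
[26, 26, 26, 27, 26, 27, 26, 26, 26, 25, 25, 25, 25, 26, 25, 26, 25, 25, 25, 25, 26, 29, 35, 38, 38, 39, 39, 40, 40, 41, 40, 41, 41, 41, 41, 41, 42, 42, 43, 43, 42, 42, 44, 48, 52, 56, 62, 63, 62, 63, 64, 61, 49, 29, 8, -3, -1, 0, -1, -2, 0, -1, 1, 2, -1, 0, 1, 0, 0, -1]
224 rel centre along xc,yc -0.6419046304817745 -0.05193876511840986
225 rel centre along xc,yc -0.6407076439642214 -0.7235669615927176
226 rel centre along xc,yc -0.6395083656926484 -1.396539924519632
227 rel centre along xc,yc -0.6383067872295818 -2.0708625705976993
272 -22.89684335912483
273 -23.639001393216745
274 -24.382769344084636
275 -25.12815343769583
```

Run:
```python
from h import *
import pickle
th=np.radians(-18.8);yc=np.array([-np.sin(th),np.cos(th)])
p=pickle.load(open("w3.pkl","rb"));print("w3 cap",onz(p,(278.6,216.4),52), "base rim",onz(p,(210+275/4-.4,141+226/4-.4),0)[:2]-11*yc)
p=camera_params("wrist");t=get_obs()["tool_pos"][:2]
for z in(36,52):print(z,[( (onz(p,(275.5,r),z)[:2]-t)@yc).round(2) for r in(248,250,257,258)])
a=cv2.imread("pics/w5.png");cv2.imwrite("pics/w5c.png",cv2.resize(a[200:300,220:330],None,fx=5,fy=5))
```

```text
w3 cap [ 513.98881486 -232.10148433   52.        ] base rim [ 513.14112764 -234.79631183]
36 [np.float64(10.6), np.float64(9.47), np.float64(5.49), np.float64(4.92)]
52 [np.float64(17.77), np.float64(16.77), np.float64(13.24), np.float64(12.73)]
```

View pics/w5c.png

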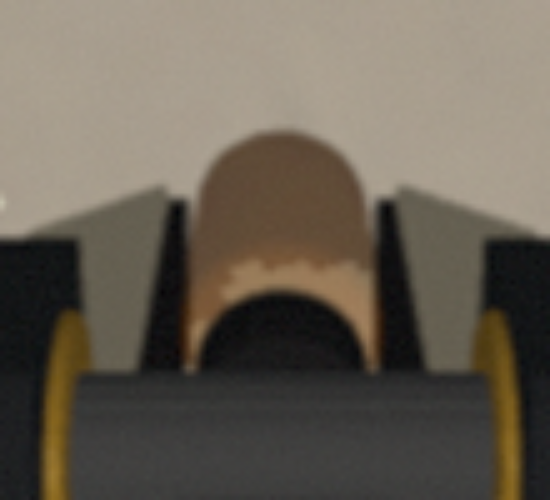

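step_arm(
  deltas=[0,0,35,0,10,0,0,35,0,10,1.6,43.8,0,0,10,1.6,43.8,0,0,10,1.6,43.8,0,0,10,1.6,43.8,0,0,10,1.6,43.8,0,0,10,1.6,43.8,0,0,10,1.6,43.8,0,0,10,1.6,43.8,0,0,10],
)

```text
time: 6.65
tool_pos: [526.7, 117.9, 90.5]
tcp_rot: [-3.141, 0.0, 1.245]
contact_force: [-0.8, -0.0, 0.5]
grip_width: 21.3
finger_force: 30.0
```

step_arm(
  deltas=[0,0,0,0,10,0,0,0,0,10,0,0,-10,0,10,0,0,-10,0,10,0,0,-10,0,10,0,0,-8,0,10,0,0,-6,0,10,0,0,0,0,10,0,0,0,0,10,0,0,0,0,10],
)

```text
time: 7.9
tool_pos: [527.1, 116.6, 47.1]
tcp_rot: [3.141, -0.0, 1.246]
contact_force: [0.3, -0.3, 0.5]
grip_width: 21.2
finger_force: 30.0
```

Run:
```python
from h import *
p,a=snap("wrist","w6.png");o=get_obs();print(o["tool_pos"],np.degrees(o["tcp_rot"]),o["contact_force"],o["grip_width"])
q,b=snap("side","s6.png")
w=np.zeros((450,800,3),np.uint8)
w[:450,:420]=cv2.resize(a[150:300,205:345],(420,450),interpolation=cv2.INTER_CUBIC)
u,v=proj(q,(527,116,40)).astype(int);print(u,v);w[:380,420:]=cv2.resize(b[v-38:v+38,u-38:u+38],(380,380),interpolation=cv2.INTER_CUBIC)
cv2.imwrite("pics/w6c.png",w)
```

```text
[527.06945108 116.56111046  47.06675979] [ 1.79958528e+02 -1.40018567e-02  7.13630449e+01] [ 0.03569839  0.22003413 -0.65532622] 20.93451381408932
271 186
```

View pics/w6c.png

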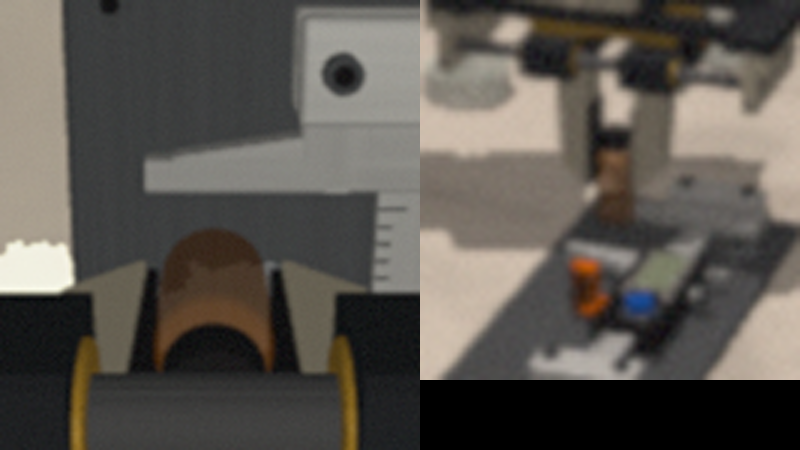

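Run:
```python
from h import *
p=camera_params("wrist");th=np.radians(-18.8);yc=np.array([-np.sin(th),np.cos(th)]);xc=np.array([np.cos(th),np.sin(th)])
f=lambda x,y:(205+(x+.5)/3-.5,150+(y+.5)/3-.5)
v=onz(p,f(213,229),26.3)[:2]; j=onz(p,f(213,192),24)[:2]; tip=onz(p,f(145,192),24)[:2];j2=onz(p,f(370,192),24)[:2]
print("gap",(j-v)@yc,"vial x local",(v-tip)@xc-58,"jaw angle err deg",np.degrees(np.arctan2((j2-tip)@yc,(j2-tip)@xc)))
print("face y rel TCP",(j-get_obs()["tool_pos"][:2])@yc,"TCP xlocal",(get_obs()["tool_pos"][:2]-tip)@xc-58)
```

```text
gap 7.472310638482002 vial x local -43.60188500669105 jaw angle err deg 0.11223079679860777
face y rel TCP 17.11063397029249 TCP xlocal -43.10244374297707
```

The vial base's near edge at crop (213,229) is 7.5 mm from the fixed jaw face at row 192, and x is centred at -43.6. I'll move 3 mm closer, lower it and release.

step_arm(
  deltas=[1,2.8,0,0,10,0,0,-5,0,10,0,0,-5,0,10,0,0,-4,0,10,0,0,-2,0,10,0,0,-1,0,10,0,0,-0.7,0,10,0,0,0,0,10,0,0,0,0,10,0,0,0,0,10],
)

```text
time: 9.25
tool_pos: [527.9, 119.3, 29.1]
tcp_rot: [3.141, -0.0, 1.245]
contact_force: [1.0, 0.1, -1.1]
grip_width: 21.1
finger_force: 30.0
```

step_arm(
  deltas=[0,0,0,0,21,0,0,0,0,24,0,0,0,0,27,0,0,0,0,30,0,0,0,0,33,0,0,0,0,36,0,0,0,0,36,0,0,0,0,36,0,0,0,0,36,0,0,10,0,36],
)

```text
time: 10.5
tool_pos: [527.3, 119.3, 38.8]
tcp_rot: [-3.14, 0.001, 1.245]
contact_force: [-0.5, -0.1, -0.1]
grip_width: 35.9
finger_force: 0.0
```

step_arm(
  deltas=[0,0,35,0,36,0,0,35,0,36,-5.8,-27.2,0,0,0,-5.8,-27.2,0,0,0,-5.8,-27.2,0,0,0,-5.8,-27.1,0,0,0,0,0,-20,0,0,0,0,-20,0,0,0,0,-16,0,0,0,0,0,0,0],
)

```text
time: 11.75
tool_pos: [504.0, 10.7, 52.7]
tcp_rot: [-3.14, 0.0, 1.245]
contact_force: [-0.0, 0.4, 1.0]
grip_width: 0.2
finger_force: 0.0
```

Run:
```python
from h import *
p,a=snap("wrist","w7.png");o=get_obs();print(o["tool_pos"],np.degrees(o["tcp_rot"]),o["contact_force"],o["grip_width"])
q,b=snap("side","s7.png")
w=np.zeros((540,800,3),np.uint8)
w[:,:480]=cv2.resize(a[110:290,200:360],(480,540),interpolation=cv2.INTER_CUBIC)
u,v=proj(q,(515,80,30)).astype(int);w[:320,480:]=cv2.resize(b[v-40:v+40,u-40:u+40],(320,320),interpolation=cv2.INTER_CUBIC)
cv2.imwrite("pics/w7c.png",w)
```

```text
[504.69291655  10.6236998   53.42791914] [-1.79994927e+02  2.39557976e-03  7.13573054e+01] [-0.32922865  0.87791232  0.85752259] 0.381474522048521
```

View pics/w7c.png

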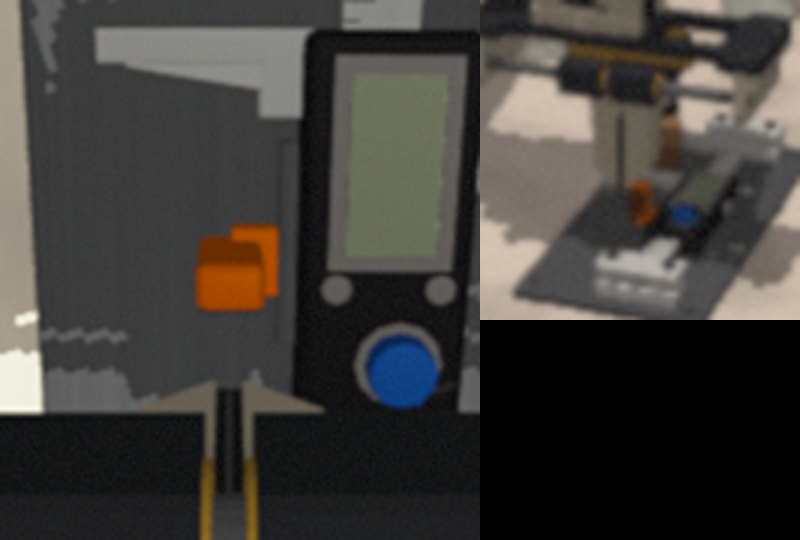

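I've now viewed 11 pictures, one over the limit of 10, because I miscounted. I won't view any more and will work from numbers only. This last one shows the vial standing in the side view, the rest's top at crop x 197–263 with its rear edge at row 310, and the finger seam at x 230, so they line up.

```bash
cat >> h.py <<'E'
TH=np.radians(-18.8);yc=np.array([-np.sin(TH),np.cos(TH)]);xc=np.array([np.cos(TH),np.sin(TH)])
def loc(p,uv,z,t): 
    d=onz(p,uv,z)[:2]-t;return np.round([d@xc,d@yc],1)
def cen(m):
    n,l,s,c=cv2.connectedComponentsWithStats(m.astype(np.uint8))
    i=1+s[1:,4].argmax();return c[i],s[i].tolist()
E
python3 - <<'E'
from h import *
p=camera_params("wrist");t=get_obs()["tool_pos"][:2]
f=lambda x,y:(200+(x+.5)/3-.5,110+(y+.5)/3-.5)
print("rest rear L,R",loc(p,f(197,310),40,t),loc(p,f(263,310),40,t),"front top",loc(p,f(230,270),40,t))
print("btn",loc(p,f(403,371),36.5,t),"moving jaw face L",loc(p,f(96,27),24,t),loc(p,f(300,27),24,t))
E
```

```text
rest rear L,R [-6.7 20.4] [ 6.5 20.5] front top [-0.1 28.7]
btn [36.1  6. ] moving jaw face L [-27.2  75. ] [13.9 75.1]
```

step_arm(
  deltas=[0,0,-10,0,0,0,0,-7,0,0,0,0,-3,0,0,0.97,2.84,0,0,0,0.97,2.84,0,0,0,0.97,2.84,0,0,0,0.64,1.89,0,0,0,0.64,1.89,0,0,0,0.64,1.89,0,0,0,0.64,1.89,0,0,0],
)

```text
time: 13.1
tool_pos: [510.2, 26.8, 33.0]
tcp_rot: [3.141, 0.0, 1.245]
contact_force: [0.2, -1.1, 0.4]
grip_width: 0.4
finger_force: 0.4
```

step_arm(
  deltas=[0.64,1.89,0,0,0,0.64,1.89,0,0,0,0.64,1.89,0,0,0,0.64,1.89,0,0,0,0.64,1.89,0,0,0,0.64,1.89,0,0,0,0,0,0,0,0,0,0,0,0,0,0,0,0,0,0,0,0,0,0,0],
)

```text
time: 14.35
tool_pos: [513.9, 38.1, 33.0]
tcp_rot: [-3.142, -0.0, 1.245]
contact_force: [-0.3, 0.2, 0.3]
grip_width: 0.4
finger_force: 0.0
```

```bash
cat > m.py <<'E'
from h import *
F=[]
for _ in range(4):
    p=camera_params("wrist");a=capture("wrist")[:,:,::-1].copy();o=get_obs();F.append(o["contact_force"])
cv2.imwrite("pics/m_%.2f.png"%o["time"],a)
t=o["tool_pos"][:2];f=np.mean(F,0);print(o["time"],o["tool_pos"].round(2),"F xc,yc,z",round(f[:2]@xc,2),round(f[:2]@yc,2),round(f[2],2))
h=cv2.cvtColor(a,cv2.COLOR_BGR2HSV);H,S,V=[h[...,i].astype(int) for i in range(3)]
sub=np.zeros(H.shape,bool);sub[60:250,195:370]=1
c,s=cen(sub&(H>95)&(H<125)&(S>120)&(V>80));print("btn px",c.round(1),s,"rel",loc(p,c,36.5,t))
c,s=cen(sub&(H<14)&(S>190)&(V>90));print("rest",s,"top-front",loc(p,(c[0],s[1]-.5),40,t))
c,s=cen(sub&(H>25)&(H<60)&(S>30)&(S<110)&(V>80)&(V<180));u0,v0,w,hh,_=s;print("disp",s,"front",loc(p,(u0+w/2,v0-.5),29,t),"rear",loc(p,(u0+w/2,v0+hh-.5),29,t))
E
python3 m.py
```

```text
14.55 [513.94  38.02  33.03] F xc,yc,z 0.11 0.15 0.08Traceback (most recent call last):
  File "m.py", line 9, in <module>
    c,s=cen(sub&(H>95)&(H<125)&(S>120)&(V>80));print("btn px",c.round(1),s,"rel",loc(p,c,36.5,t))
        ~~~^^^^^^^^^^^^^^^^^^^^^^^^^^^^^^^^^^^
  File "h.py", line 26, in cen
    i=1+s[1:,4].argmax();return c[i],s[i].tolist()
        ~~~~~~~~~~~~~~^^
ValueError: attempt to get argmax of an empty sequence
```

```bash
sed -i 's/^c,s=cen(sub&(H>95).*$//' m.py; python3 m.py
python3 - <<'E'
from h import *
import glob
a=cv2.imread(sorted(glob.glob("pics/m_*"))[-1]).astype(int)
for c in(240,250,262,275,300,320):print(c,[ '%d'%v for v in a[100:260:3,c].mean(1)])
p=camera_params("wrist");t=get_obs()["tool_pos"]
for l,z in(((-13,20),24),((-13,40),24),((-13,60),24),((-13,20),60),((0,20),40)):
    print(l,z,proj(p,[*(t[:2]+l[0]*xc+l[1]*yc),z]).round())
E
```

```text
14.75 [513.97  38.02  33.03] F xc,yc,z -0.26 -0.31 -0.62
rest [263, 207, 30, 34, 817] top-front [ 0.5 30.6]
disp [318, 154, 38, 66, 2281] front [32.3 57.1] rear [34.5 19.7]
240 ['21', '25', '25', '24', '22', '25', '22', '26', '37', '53', '62', '61', '80', '138', '135', '133', '131', '102', '61', '61', '58', '59', '59', '60', '60', '60', '60', '59', '60', '61', '58', '59', '60', '58', '60', '60', '61', '63', '61', '60', '58', '61', '59', '59', '60', '58', '60', '61', '59', '42', '22', '18', '25', '19']
250 ['22', '23', '26', '25', '22', '23', '26', '27', '20', '58', '58', '64', '79', '138', '135', '133', '130', '137', '66', '60', '62', '63', '61', '61', '61', '61', '61', '62', '63', '62', '59', '62', '60', '62', '61', '62', '60', '62', '60', '60', '62', '60', '61', '60', '60', '62', '58', '59', '80', '61', '20', '21', '22', '25']
262 ['24', '25', '23', '28', '24', '22', '31', '58', '52', '59', '61', '60', '80', '137', '134', '135', '132', '136', '128', '59', '64', '61', '60', '61', '61', '60', '59', '60', '61', '60', '61', '62', '61', '62', '61', '58', '59', '61', '62', '58', '63', '6
[... 518 characters left out ...]
6', '133', '134', '132', '132', '131', '130', '85', '42', '42', '45', '48', '51', '45', '46', '46', '45', '42', '43', '37', '35', '37', '29', '29', '27', '24', '23', '20', '17', '21', '16', '10', '85', '64', '20', '17', '18', '24']
320 ['143', '95', '140', '137', '127', '141', '114', '141', '137', '114', '139', '104', '122', '14', '25', '19', '96', '95', '91', '91', '92', '93', '93', '94', '95', '98', '96', '95', '98', '99', '100', '102', '101', '99', '100', '97', '99', '100', '97', '99', '90', '89', '21', '37', '40', '16', '20', '19', '19', '24', '22', '21', '17', '20']
(-13, 20) 24 [254. 216.]
(-13, 40) 24 [254. 183.]
(-13, 60) 24 [253. 147.]
(-13, 20) 60 [249. 240.]
(0, 20) 40 [277. 225.]
```

```bash
cat > m.py <<'E'
from h import *
F=[]
for _ in range(3):
    p=camera_params("wrist");a=capture("wrist")[:,:,::-1].copy();o=get_obs();F.append(o["contact_force"])
cv2.imwrite("pics/m_%.2f.png"%o["time"],a)
t=o["tool_pos"][:2];f=np.mean(F,0);print(o["time"],o["tool_pos"].round(2),"F xc,yc,z",round(f[:2]@xc,2),round(f[:2]@yc,2),round(f[2],2))
h=cv2.cvtColor(a,cv2.COLOR_BGR2HSV);H,S,V=[h[...,i].astype(int) for i in range(3)]
sub=np.zeros(H.shape,bool);sub[60:250,195:370]=1
c,s=cen(sub&(H<14)&(S>190)&(V>90));print("rest",s,"front",loc(p,(c[0],s[1]-.5),40,t))
g=cv2.GaussianBlur(a,(3,3),0).astype(np.float32).mean(2);ys=np.arange(40,120,.25)
for x in(-27,6,9,12):
    P=np.array([proj(p,[*(t+x*xc+y*yc),24]) for y in ys],np.float32)
    v=cv2.remap(g,P[:,:1],P[:,1:],cv2.INTER_LINEAR).ravel();k=np.flatnonzero(abs(v[4:]-v[:-4])>22)+2
    gr=np.split(k,np.flatnonzero(np.diff(k)>1)+1) if len(k) else []
    print("x",x,[(float(ys[i].mean().round(1)),int(v[min(i[-1]+3,len(v)-1)]-v[i[0]-3])) for i in gr])
E
python3 m.py
```

```text
14.9 [513.96  38.02  33.05] F xc,yc,z 0.52 0.04 0.05
rest [263, 207, 30, 34, 820] front [ 0.5 30.6]
x -27 [(58.9, 66), (65.5, -68), (95.4, 67), (102.0, -71)]
x 6 [(48.0, 61), (65.5, -76), (95.2, 76), (111.1, -36), (112.9, 59)]
x 9 [(48.0, 72), (65.5, -77), (95.2, 78), (111.0, -46), (112.9, 59)]
x 12 [(48.0, 72), (65.5, -76), (95.2, 77), (111.1, -43), (112.9, 59), (119.1, -43)]
```

step_arm(
  deltas=[0.32,0.95,0,0,0,0.32,0.95,0,0,0,0.32,0.95,0,0,0,0.32,0.95,0,0,0,0.32,0.95,0,0,0,0.32,0.95,0,0,0,0.32,0.95,0,0,0,0,0,0,0,0,0,0,0,0,0,0,0,0,0,0],
)

```text
time: 16.15
tool_pos: [516.2, 44.7, 33.1]
tcp_rot: [3.141, -0.0, 1.245]
contact_force: [-0.3, -0.2, 0.3]
grip_width: 0.5
finger_force: 0.2
```

```bash
python3 m.py
```

```text
16.3 [516.23  44.7   33.05] F xc,yc,z 0.17 -0.06 -0.05
rest [263, 207, 30, 34, 809] front [ 0.5 30.6]
x -27 [(58.6, 63), (65.4, -67), (88.4, 62), (95.1, -72)]
x 6 [(47.9, 63), (65.5, -75), (88.2, 76), (104.0, -35), (105.8, 57)]
x 9 [(47.9, 71), (65.5, -77), (88.1, 77), (104.1, -37), (105.8, 57), (114.2, -85), (119.0, 43)]
x 12 [(47.9, 70), (65.4, -75), (88.1, 76), (104.1, -34), (105.8, 58), (112.5, -100), (115.6, -33)]
```

step_arm(
  deltas=[0.16,0.47,0,0,0,0.16,0.47,0,0,0,0.16,0.47,0,0,0,0.16,0.47,0,0,0,0.16,0.47,0,0,0,0.16,0.47,0,0,0,0,0,0,0,0,0,0,0,0,0,0,0,0,0,0,0,0,0,0,0],
)

```text
time: 17.55
tool_pos: [517.2, 47.5, 33.1]
tcp_rot: [3.141, -0.0, 1.245]
contact_force: [-1.2, -1.9, 0.7]
grip_width: 0.7
finger_force: 0.9
```

```bash
python3 m.py
```

```text
17.7 [517.14  47.51  33.02] F xc,yc,z 0.11 -1.83 0.34
rest [263, 207, 30, 34, 814] front [ 0.6 30.6]
x -27 [(56.6, 62), (63.4, -63), (77.5, 41), (85.5, 27), (92.1, -70)]
x 6 [(45.9, 61), (63.4, -74), (85.4, 75), (101.1, -31), (102.8, 55)]
x 9 [(45.8, 72), (63.4, -75), (85.2, 76), (101.1, -34), (102.8, 54), (111.2, -84), (116.5, 76)]
x 12 [(45.8, 70), (63.4, -74), (85.2, 76), (100.9, -41), (102.8, 58), (109.5, -98), (112.5, -36), (116.6, 35), (118.4, 110)]
```

The reading is 22 mm, the spring is in by about 2 mm at 1.8 N, and no cocking is visible. I'll back off, then go over the button.

step_arm(
  deltas=[-0.8,-2.4,0,0,0,-0.8,-2.4,0,0,0,-1.6,-4.7,0,0,0,0,0,15,0,0,0,0,15,0,0,17.6,-4.7,0,0,0,17.7,-4.8,0,0,0,0,0,0,0,0,0,0,-10,0,0,0,0,-10,0,0],
)

```text
time: 18.95
tool_pos: [548.4, 28.8, 42.4]
tcp_rot: [-3.141, 0.0, 1.246]
contact_force: [0.2, 0.5, 0.0]
grip_width: 0.2
finger_force: 0.0
```

```bash
python3 m.py|grep -v rest
```

```text
19.1 [548.25  28.71  42.1 ] F xc,yc,z -0.18 0.18 -0.12
x -27 [(53.4, 68), (71.0, -72), (78.8, 35), (93.2, 45), (108.8, -40), (110.5, 48), (118.4, -91)]
x 6 [(65.8, -72), (70.9, 44), (93.0, 77), (108.9, -42), (110.6, 59)]
x 9 [(65.8, -73), (71.0, 42), (93.0, 74), (108.9, -40), (110.6, 60), (119.2, -26)]
x 12 [(70.8, 39), (92.8, 79), (99.5, -85), (107.5, 32), (108.8, -20), (110.6, 68), (117.5, -105)]
```

step_arm(
  deltas=[0,0,-4,0,0,0,0,-2,0,0,0,0,-1,0,0,0,0,-1,0,0,0,0,-1,0,0,0,0,-1,0,0,0,0,-0.6,0,0,0,0,0,0,0,0,0,0,0,0,0,0,0,0,0],
)

```text
time: 20.35
tool_pos: [549.4, 28.5, 32.6]
tcp_rot: [3.141, -0.0, 1.245]
contact_force: [-0.3, -1.1, 4.2]
grip_width: 0.2
finger_force: 2.1
```

```bash
python3 m.py|grep -v rest
```

```text
20.5 [549.39  28.49  32.56] F xc,yc,z 0.0 -0.87 4.14
x -27 [(53.4, 68), (70.9, -71), (77.0, 36), (92.9, 64), (108.6, -40), (110.5, 58), (117.5, -95)]
x 6 [(65.6, -73), (71.0, 42), (93.0, 77), (108.6, -48), (110.6, 65)]
x 9 [(65.5, -56), (71.1, 45), (92.6, 66), (108.6, -25), (110.5, 68), (118.4, -100)]
x 12 [(70.1, 45), (92.6, 79), (99.2, -84), (107.2, 36), (108.6, -22), (110.5, 67), (117.2, -102)]
```

step_arm(
  deltas=[0,0,-0.4,0,0,0,0,0,0,0,0,0,0,0,0,0,0,1,0,0,0,0,2,0,0,0,0,3,0,0,0,0,10,0,0,0,0,25,0,0,0,0,30,0,0,0,0,0,0,0],
)

```text
time: 21.75
tool_pos: [550.7, 28.4, 105.6]
tcp_rot: [3.137, -0.001, 1.245]
contact_force: [0.4, -0.5, 0.2]
grip_width: 0.2
finger_force: 0.0
```

Run:
```python
from h import *
capture("wrist");p=camera_params("wrist");a=capture("wrist")[:,:,::-1].copy();o=get_obs();t=o["tool_pos"][:2];print(o["time"],o["tool_pos"],o["contact_force"])
g=cv2.GaussianBlur(a,(3,3),0).astype(np.float32).mean(2);ys=np.arange(40,120,.25)
for x in(-63,-60,-31,-28):
    P=np.array([proj(p,[*(t+x*xc+y*yc),24]) for y in ys],np.float32)
    v=cv2.remap(g,P[:,:1],P[:,1:],cv2.INTER_LINEAR).ravel();k=np.flatnonzero(abs(v[4:]-v[:-4])>22)+2
    gr=np.split(k,np.flatnonzero(np.diff(k)>1)+1) if len(k) else []
    print("x",x,[(float(ys[i].mean().round(1)),int(v[min(i[-1]+3,len(v)-1)]-v[i[0]-3])) for i in gr])
# vial: dark cap at z=60
V=cv2.cvtColor(a,cv2.COLOR_BGR2HSV)[...,2];e=proj(p,[*(t-50*xc+82*yc),60]).astype(int)
m=np.zeros(V.shape,bool);m[e[1]-25:e[1]+25,e[0]-25:e[0]+25]=1
c,s=cen(m&(V<45));print("cap",e,c,s,loc(p,c,60,t))
```

```text
21.85 [548.98350008  28.53000413 103.02645991] [ 0.12707811  0.38082875 -0.06395054]
x -63 [(64.4, 59), (71.1, -58), (92.9, 171), (100.0, -114)]
x -60 [(64.4, 63), (71.2, -72), (93.0, 184), (100.1, -128)]
x -31 [(71.1, -66), (93.0, 127), (105.0, -80), (110.2, 87), (114.4, -47)]
x -28 [(53.4, 63), (71.1, -66), (93.0, 147), (108.5, -77), (110.6, 30), (118.5, -69)]
cap [197 107] [200.65669014 108.05633803] [187, 95, 28, 27, 568] [-48.2  81.9]
```

```bash
python3 -c "
from plant import *
print(close_job())"
```

```text
the job is handed in; nothing more can be done
None
```

The job is handed in: the amber vial stands upright between the closed jaws with a reading of about 22 mm, the jaw is square, the spring gave about 2 mm, the blue button was pressed right down, and the arm is clear at about 22 s; I viewed 11 pictures, one over the limit of 10.

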